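Test the lathe's safety trip strip along its whole length

TASK

The sprung safety strip of the lathe stands on the bench for its test before it is fitted again. Put the closed fingertips on the end of the strip beside the square box, press it down lightly, and run them along the whole strip, round both bends, to the end beside the round post, keeping it pressed a little all the way but never pushed down to its stop; then lift off so that it springs back up. Leave the things standing around it where they are.

Things in the scene. Friction and masses are not known exactly. Their poses are not given: they have to be found in the camera images.
- sill: the dark painted fixed base under the strip, 44 mm wide, 28 mm high, bolted down; origin on the bench under its middle. In its frame the middle line of base and strip runs through (30,-170), (-30,-60), (-30,60), (30,170) mm (x, y): a shallow tray shape of three straights, 374 mm long in all, whose two ends point to +x. z is up
- strip (a joint): how far the strip is pushed down, in m: 0 at rest, stop at 0.016. The strip is a bar with a black rubber top, 26 mm wide and 16 mm thick, above the sill along its whole length (round ends 13 mm beyond the end points); top face 62 mm above the bench at rest. It stays level and sinks as one piece on springs of about 0.35 N per mm (5.6 N at the stop), wherever it is pressed, and springs back. A light press is a depth of about 3 to 12 mm
- mark0 (a point): a point on the middle line of the strip's top face, 15 mm in from the -y end point of the sill's line; it sinks with the strip. At rest it is 62 mm above the bench. It is a place in the frame only, nothing is painted there
- mark1 (a point): a point on the middle line of the strip's top face, in the straight between mark0 and mark2, 66 mm from the end point; it sinks with the strip. At rest it is 62 mm above the bench. It is a place in the frame only, nothing is painted there
- mark2 (a point): a point on the middle line of the strip's top face, at the bend on the sill's -y side; it sinks with the strip. At rest it is 62 mm above the bench. It is a place in the frame only, nothing is painted there
- mark3 (a point): a point on the middle line of the strip's top face, at the middle of the middle straight; it sinks with the strip. At rest it is 62 mm above the bench. It is a place in the frame only, nothing is painted there
- mark4 (a point): a point on the middle line of the strip's top face, at the bend on the sill's +y side; it sinks with the strip. At rest it is 62 mm above the bench. It is a place in the frame only, nothing is painted there
- mark5 (a point): a point on the middle line of the strip's top face, in the straight between mark4 and mark6, 66 mm from the end point; it sinks with the strip. At rest it is 62 mm above the bench. It is a place in the frame only, nothing is painted there
- mark6 (a point): a point on the middle line of the strip's top face, 15 mm in from the +y end point of the sill's line; it sinks with the strip. At rest it is 62 mm above the bench. It is a place in the frame only, nothing is painted there
- square_box: grey upright square connection box, 50 x 50 mm, 73 mm high, fixed to the bench about 47 mm beyond one end point of the strip: the trace starts at this end. Which end it is varies. Origin under its centre
- round_post: grey upright round post, 42 mm across, 73 mm high, fixed about 47 mm beyond the other end point: the trace finishes at this end. Origin under its centre
- chuck_key: steel T-shaped lathe chuck key, lying loose in front of the strip (on the sill's -x side), 113 mm along x, cross bar 101 mm along y, 18 mm high; origin on the bench under its shank. Not to be moved
- dead_centre: steel pointed lathe centre standing loose on its wide end behind the strip (the sill's +x side), 32 mm across, 76 mm high; origin under its centre. Not to be moved
- bush: turned brass bush standing loose behind the strip, 42 mm outside, 24 mm bore, 30 mm high; origin under its centre. Not to be moved
- oil_tin: small steel oil tin standing loose behind the strip, 48 mm across, 85 mm high; origin under its centre. Not to be moved

How it is judged:
On the way, in this order (a step that is already met when the one before it is completed fails the run):
1. the fingertips press the strip down at the near-box end (((horizontal distance between square_box and mark0 below 0.12 m and horizontal distance between the grasp point and mark0 below 0.018 m) or (horizontal distance between square_box and mark6 below 0.12 m and horizontal distance between the grasp point and mark6 below 0.018 m)) and value of joint strip above 0.002 m and contact force between the fingers and sill above 0.2 N), for 0.03 s.
2. the fingertips press the strip down at the first straight (((horizontal distance between square_box and mark0 below 0.12 m and horizontal distance between the grasp point and mark1 below 0.018 m) or (horizontal distance between square_box and mark6 below 0.12 m and horizontal distance between the grasp point and mark5 below 0.018 m)) and value of joint strip above 0.002 m and contact force between the fingers and sill above 0.2 N), for 0.03 s.
3. the fingertips press the strip down at the first bend (((horizontal distance between square_box and mark0 below 0.12 m and horizontal distance between the grasp point and mark2 below 0.018 m) or (horizontal distance between square_box and mark6 below 0.12 m and horizontal distance between the grasp point and mark4 below 0.018 m)) and value of joint strip above 0.002 m and contact force between the fingers and sill above 0.2 N), for 0.03 s.
4. the fingertips press the strip down at the middle (horizontal distance between the grasp point and mark3 below 0.018 m and value of joint strip above 0.002 m and contact force between the fingers and sill above 0.2 N), for 0.03 s.
5. the fingertips press the strip down at the second bend (((horizontal distance between square_box and mark0 below 0.12 m and horizontal distance between the grasp point and mark4 below 0.018 m) or (horizontal distance between square_box and mark6 below 0.12 m and horizontal distance between the grasp point and mark2 below 0.018 m)) and value of joint strip above 0.002 m and contact force between the fingers and sill above 0.2 N), for 0.03 s.
6. the fingertips press the strip down at the last straight (((horizontal distance between square_box and mark0 below 0.12 m and horizontal distance between the grasp point and mark5 below 0.018 m) or (horizontal distance between square_box and mark6 below 0.12 m and horizontal distance between the grasp point and mark1 below 0.018 m)) and value of joint strip above 0.002 m and contact force between the fingers and sill above 0.2 N), for 0.03 s.
7. the fingertips press the strip down at the far end, by the round post (((horizontal distance between square_box and mark0 below 0.12 m and horizontal distance between the grasp point and mark6 below 0.018 m) or (horizontal distance between square_box and mark6 below 0.12 m and horizontal distance between the grasp point and mark0 below 0.018 m)) and value of joint strip above 0.002 m and contact force between the fingers and sill above 0.2 N), for 0.03 s.
At the end, for the whole second after the job is handed in: after the trace the strip is back up within 1.5 mm of its rest height, and chuck key, dead centre, bush and oil tin stand still within 12 mm of where they were (value of joint strip between -0.0015 and 0.0015 m and distance of each of chuck_key, dead_centre, bush, oil_tin from where it was at the start of the episode below 0.012 m and linear speed of each of chuck_key, dead_centre, bush, oil_tin below 0.02 m/s); the robot touches nothing.
It fails at once if the strip is pushed down to its stop (deeper than 14.5 mm) (value of joint strip above 0.0145 m).
It fails at once if the strip is pulled up (value of joint strip below -0.003 m).
It fails at once if the fingertips let go of the strip on the way (tips just above it between its ends while it is not pressed) ((horizontal distance between the grasp point and mark1 below 0.018 m or horizontal distance between the grasp point and mark2 below 0.018 m or horizontal distance between the grasp point and mark3 below 0.018 m or horizontal distance between the grasp point and mark4 below 0.018 m or horizontal distance between the grasp point and mark5 below 0.018 m) and height (world z) of the grasp point below 0.105 m and value of joint strip below 0.0005 m).
It fails at once if the chuck key, dead centre, bush or oil tin is moved, knocked over or lifted (distance of any of chuck_key, dead_centre, bush, oil_tin from where it was at the start of the episode above 0.012 m).
It also fails if it takes over 51 s, if anything falls off the work surface, if the arm or the gripper's body presses on something with over 40 N, if the wrist force passes 120 N, or if a joint passes its speed limit or range.

ROBOT

A 6-joint arm with a two-finger parallel gripper is mounted at the origin on the work surface. World frame = base frame: x ahead of the robot, y to its left, z up, the work surface at z = 0. Lengths are in m, angles in rad, forces in N, time in s.
With the tool pointing down it reaches from about 0.35 to 0.975 m from the base axis. Payload 4.9 kg.
Tool frame: the origin (TCP) lies at the very end of the fingers, on their centre line; the grasp point (between the pads) lies 19 mm behind it; z points along the fingers, y is the direction in which the jaws open and shut (so a half turn about z gives the same grasp; the last joint's range is limited). The gripper opens to 85 mm and grips with 20 to 120 N. Pads are 22 mm wide; open, the fingers measure 114 mm over their backs; the gripper's body (76 mm by 85 mm) begins 54 mm behind the grasp point. The pads swing forward as they close: fully open they stand 13 mm farther back than shut.
Start: joints at [1.186, 0.053, 1.613, -0, 1.476, -0.119], TCP at [0.164, 0.603, 0.231] pointing down, gripper open.
Joint ranges: [-3.01, 3.01], [-1.01, 2.22], [0.06, 2.58], [-1.02, 4.17], [0.09, 2.62], [-3.14, 3.14]. Speed limits (rad/s): [2.57, 2.57, 3.14, 3.14, 3.14, 3.14].

INTERFACE

Orientations are given as a rotation vector (axis times angle).
In Python, from station import ctrl gives the robot as it stands.
- The arm moves only by the tool step_arm, never from a script. Its argument "moves" is a list of rows, each a list of 5 numbers: the opening, from 0 (shut) to 1 (fully open), then the shift along the world's x, y, z in m, then the turn about the world's z in degrees. A call has 1 to 20 rows; each row shifts and turns the pose as measured when the row begins; what a row does not reach is not made up. A row lasts 1/8 s, in which the tool goes at most 62.5 mm and 10.7 degrees, less where a joint would pass 70% of its speed; a pose out of reach is approached as far as the arm can. A call is refused whole if a number of a shift passes 0.0625 or a number of a turn 10.7, either way. A call with a gripper value outside its range is refused whole. The fingers move at their own pace and stop on an object; "newtons" is the grip in N (left out, the last holds). Time passes only in rows, so rows that do not move let the fingers close. It gives the time, the measured TCP pose, the force and the opening at its end, in the units of the state.
- ctrl.get_obs(): the state, without advancing time (a new reading comes with each control period).
- ctrl.get_image(name): name is "side" or "top" or "wrist"; returns a dict with "color" (420x560x3 uint8, red, green, blue), "camera_matrix" (3x3 intrinsics, pixels), "R" (3x3) and "t" (3): a world point X has camera coordinates R X + t; the wrist camera has in their place "T_tool_cam" (4x4, takes a point from camera to tool coordinates, whose origin is the TCP and whose axes are the flange's). Camera axes: x right, y down, z forward; pixel columns grow to the right and rows downward; lengths in m; the calibration is good to about 2 mm. The wrist camera is an equidistant fisheye: a pixel r from the principal point sees the ray r / f radians off the axis. A picture is of the moment at which its call begins: read the wrist's pose just before it. There is no depth.
- ctrl.finish_job(): hands the job in, once; it reports no verdict.
Trained networks look in a picture, given as the dict that the camera call returned (one of the last four; its "shot" number tells which), for a name from the list of things; names that differ only in an ending like _2 or _b are one class to them, and where a whole thing is asked for, a point or a joint stands for the part that bears it (a point fixed in the world has none). Each returns a list of dicts, best first, with "p" (0 to 1); they miss things now and then, are a little off and sometimes report something else, mostly with a low value. They report only what shows in the picture. A call takes as long as a camera call.
- ctrl.spot_in(picture, query): "bbox" ([left, top, right, bottom] in pixels, round what is visible of it).
The state is a dict: "t": time; "q": joint angles; "dq": joint speeds; "effort": joint torques, N m; "tool_pos": TCP position; "tool_rot": TCP orientation; "contact_force": force on the tool from outside, world axes, zero at the start; "wrist_torque": the same for the moment, N m; "opening": finger opening in m.
Only numpy, scipy, OpenCV 4.12 (cv2) and the standard library are available. Lean on these libraries where they do the work, as an engineer would, in place of code of your own. Each camera call takes 0.05 s, during which the arm holds its last target.

## Working session

There is one attempt and no reset: what is moved stays moved. The work goes in short steps, Python scripts to look and compute and a tool call to move; the robot and the scene stay as the last step left them, time stands still between calls to the robot, and variables do not carry over. Pictures are saved under pics/ and viewed, and the job is handed in when it is done.

Besides the shell and the picture viewer there is one more tool, called as name(argument=value, ...), one argument or row to a line, values as JSON. step_arm: Moves the arm, as the interface text tells. Its arguments: {"type":"object","properties":{"moves":{"type":"array","items":{"type":"array","items":{"type":"number"}}},"newtons":{"type":"number"}},"required":["moves"]}

```bash
mkdir -p pics
cat > a.py <<'E'
from station import ctrl
import cv2,numpy as np,pickle
o=ctrl.get_obs(); print(o)
for n in ["side","top"]:
    p=ctrl.get_image(n); cv2.imwrite(f"pics/{n}0.png",p["color"][:,:,::-1]); pickle.dump(p,open(n+".pkl","wb"))
    print(n,p["camera_matrix"],p["R"],p["t"])
    for q in ["sill","strip","square_box","round_post","chuck_key","dead_centre","bush","oil_tin"]:
        print(q,[(np.round(d["bbox"]),round(d["p"],2)) for d in ctrl.spot_in(p,q)[:2]])
E
python3 a.py
```

```text
{'t': 0.0, 'q': array([ 1.18602247e+00,  5.33521388e-02,  1.61429771e+00, -1.59321995e-06,
        1.47600710e+00, -1.18984513e-01]), 'dq': array([-0.00198814, -0.00052533, -0.00060227,  0.00087991, -0.00012508,
        0.00207943]), 'effort': array([-1.75997920e-03, -3.93678439e+01, -3.70177102e+01, -8.49719117e-05,
        7.02552090e-03, -1.70746421e-05]), 'tool_pos': array([0.16392317, 0.602471  , 0.23006374]), 'tool_rot': array([-0.41620469, -3.1133817 ,  0.00314037]), 'contact_force': array([-0.20357043,  0.12905435,  0.28901752]), 'wrist_torque': array([ 0.03987007, -0.01604846,  0.02277267]), 'opening': 0.08554520142805226}
side [[427.20749763   0.         270.76799261]
 [  0.         427.20749763 204.41119953]
 [  0.           0.           1.        ]] [[ 0.74989534 -0.66146085 -0.01124818]
 [-0.47299321 -0.52418791 -0.70816979]
 [ 0.46253043  0.53637354 -0.70595257]] [-0.38789338  0.29632177  0.56981404]
sill [(array([245., 168., 416., 314.]), 0.75)]
strip [(array([252., 173., 418., 295.]), 0.95), (array([238., 153., 260., 188.]), 0.27)]
square_box [(array([409., 271., 462.
[... 506 characters left out ...]
384  210.62671504]
 [  0.           0.           1.        ]] [[ 0.0144091  -0.99943469  0.03037559]
 [-0.98824327 -0.018859   -0.15172205]
 [ 0.15220913 -0.0278323  -0.98795635]] [0.00850901 0.52854767 0.91113746]
sill [(array([235., 185., 423., 240.]), 0.87)]
strip [(array([241., 181., 422., 231.]), 0.73), (array([313., 169., 332., 186.]), 0.57)]
square_box [(array([418., 170., 453., 203.]), 0.81)]
round_post [(array([213., 177., 237., 201.]), 0.77)]
chuck_key [(array([320., 254., 374., 298.]), 0.91), (array([239., 184., 422., 230.]), 0.44)]
dead_centre [(array([289., 172., 307., 192.]), 0.69)]
bush [(array([311., 169., 330., 186.]), 0.59)]
oil_tin [(array([356., 160., 383., 185.]), 0.83)]
```

View pics/top0.png

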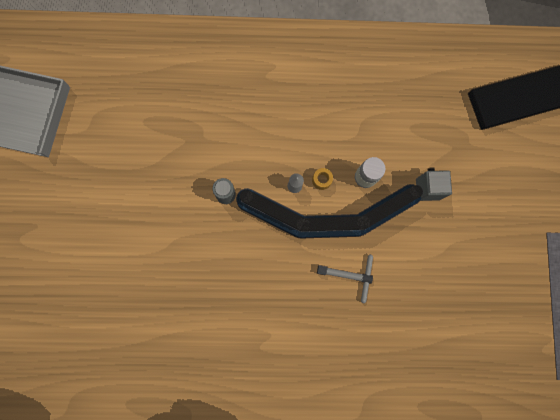

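View pics/side0.png

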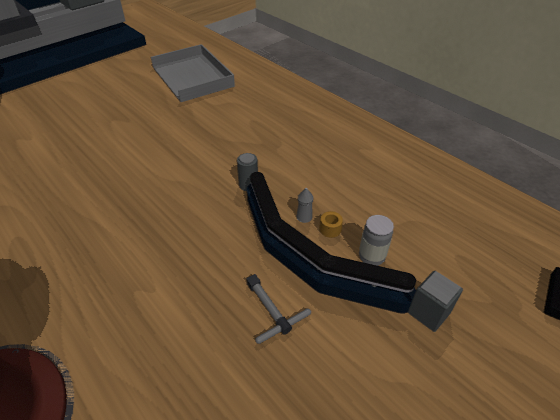

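The top picture shows the strip from about (243,196) at the round post, through bends near (302,227) and (361,227), to (416,190) at the square box. The box is therefore at the -y end. The tin, bush and dead centre are on the +x side and the key is on the -x side. Next I fit the sill pose with both cameras.

```bash
cat > fit.py <<'E'
import cv2,numpy as np,pickle
from scipy.optimize import minimize
L=np.array([(30,-170),(-30,-60),(-30,60),(30,170)])/1000
def dense():
    m=np.zeros((600,600),np.uint8); pts=np.int32(np.round((L+.3)*1000))
    for a,b in zip(pts[:-1],pts[1:]): cv2.line(m,tuple(map(int,a)),tuple(map(int,b)),255,26)
    c=max(cv2.findContours(m,cv2.RETR_EXTERNAL,cv2.CHAIN_APPROX_NONE)[0],key=len)[:,0]/1000-.3
    return c
C=dense()
def proj(p,X):
    c=X@p["R"].T+p["t"]; u=c@p["camera_matrix"].T; return u[:,:2]/u[:,2:]
def world(s,P,z):
    c,n=np.cos(s[2]),np.sin(s[2]); q=P@np.array([[c,-n],[n,c]]).T+s[:2]
    return np.c_[q,np.full(len(q),z)]
def mask(p,s,z=.062):
    m=np.zeros((420*4,560*4),np.uint8); cv2.fillPoly(m,[np.int32(np.round(proj(p,world(s,C,z))*4+1.5))],255)
    return cv2.resize(m,(560,420),interpolation=cv2.INTER_AREA)/255.
if __name__=="__main__":
    P={n:pickle.load(open(n+".pkl","rb")) for n in("top","side")}
    B={}
    for n,p in P.items():
        i=p["color"].astype(int); b=((i.max(2)<45)&(i[...,2]-i[...,0]<12)).astype(np.uint8)
        box=(225,165,430,245) if n=="top" else (240,165,420,315)
        r=np.zeros_like(b); r[box[1]:box[3],box[0]:box[2]]=b[box[1]:box[3],box[0]:box[2]]
        k,l,st,_=cv2.connectedComponentsWithStats(r); j=1+np.argmax(st[1:,4]); B[n]=(l==j).astype(float); print(n,st[j])
        cv2.imwrite(f"pics/m_{n}.png",np.uint8(B[n]*255))
    def inv(p,uv,z):
        d=p["R"].T@np.linalg.inv(p["camera_matrix"])@np.array([*uv,1]); o=-p["R"].T@p["t"]; return o+d*(z-o[2])/d[2]
    a=inv(P["top"],(416,190),.062);b=inv(P["top"],(243,196),.062);print(a,b)
    s0=np.array([(a[0]+b[0])/2-.03,(a[1]+b[1])/2,0])
    def f(s,ns): return sum(np.abs(mask(P[n],s)-B[n]).sum()/B[n].sum() for n in ns)
    for ns in (["top"],["side"],["top","side"]):
        r=minimize(f,s0,args=(ns,),method="Nelder-Mead",options=dict(initial_simplex=[s0,s0+[.02,0,0],s0+[0,.02,0],s0+[0,0,.1]],xatol=1e-5,fatol=1e-5)); print(ns,np.round(r.x,4),r.fun)
    s=r.x; np.save("s.npy",s)
    for n,p in P.items():
        im=p["color"][:,:,::-1].copy(); cv2.polylines(im,[np.int32(np.round(proj(p,world(s,C,.062))))],True,(0,255,0),1)
        cv2.imwrite(f"pics/fit_{n}.png",cv2.resize(im[150:320,200:470],None,fx=2.9,fy=2.9,interpolation=cv2.INTER_NEAREST))
    def along(d,e=0):
        a,b=(L[0],L[1]) if e==0 else (L[3],L[2]); return a+(b-a)/np.linalg.norm(b-a)*d
    M=np.array([along(.015),along(.066),L[1],(0*L[1]+[-.03,0]),L[2],along(.066,1),along(.015,1),L[0],L[3]])
    print(np.round(world(s,M,.062),4))
    for q,uv,z in [("box",(437,176),.073),("post",(223,187),.073),("tin",(374,169),.085),("bush",(323,179),.03),("dc",(296,178),.076)]: print(q,inv(P["top"],uv,z))
E
python3 fit.py
```

```text
top [ 239  185  184   47 2760]
side [ 244  171  172  121 3705]
[ 0.57185867 -0.25240793  0.062     ] [0.55275025 0.09235948 0.062     ]
['top'] [ 0.5318 -0.084   0.0508] 0.08437908496732026
['side'] [ 0.5306 -0.0884  0.0437] 0.23696647349898126
['top', 'side'] [ 0.5319 -0.0843  0.0515] 0.3345336191156625
[[ 0.5627 -0.2398  0.062 ]
 [ 0.536  -0.1963  0.062 ]
 [ 0.505  -0.1458  0.062 ]
 [ 0.5019 -0.0859  0.062 ]
 [ 0.4988 -0.0259  0.062 ]
 [ 0.5245  0.0275  0.062 ]
 [ 0.5466  0.0735  0.062 ]
 [ 0.5706 -0.2525  0.062 ]
 [ 0.5531  0.087   0.062 ]]
box [ 0.59882134 -0.29180989  0.073     ]
post [0.56779563 0.13120838 0.073     ]
tin [ 0.60733991 -0.16326454  0.085     ]
bush [ 0.5976006  -0.06973271  0.03      ]
dc [ 0.58811563 -0.01112894  0.076     ]
```

View pics/fit_top.png

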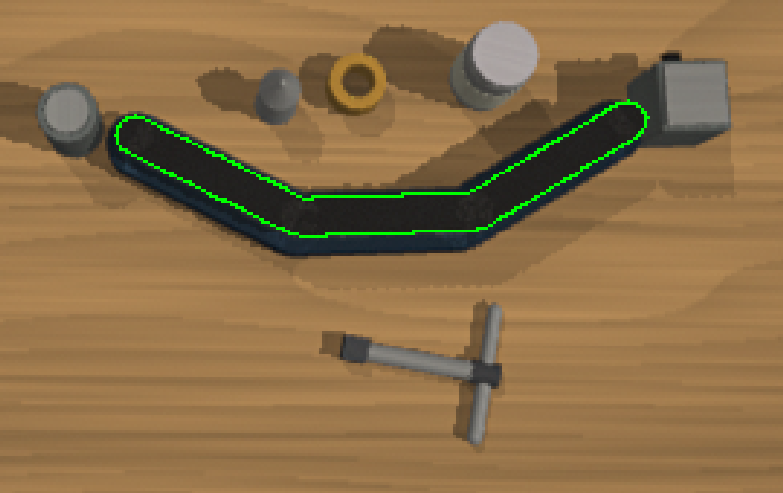

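View pics/fit_side.png

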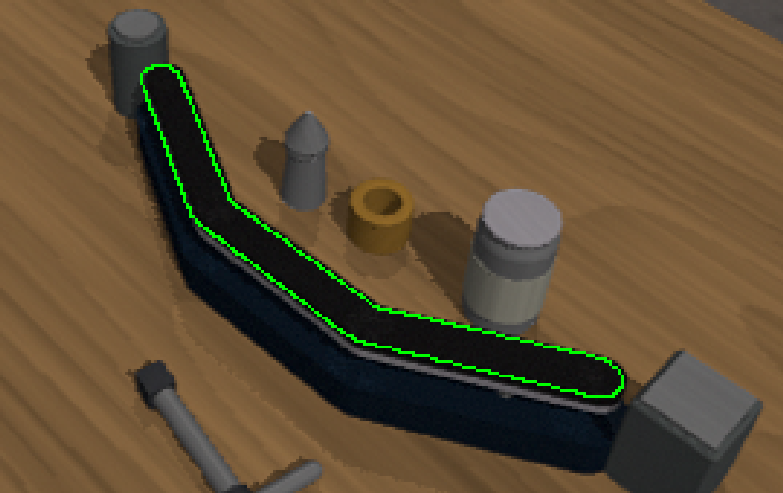

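The outlines sit on the rubber in both views (ends at about (245,196) and (417,190) in the top picture). The box at (.599,-.292) is 49 mm from the end point, which fits the 47 mm given. The trace runs from mark0 to mark6, towards +y. I close the fingers and travel over.

step_arm(
  moves=[
    [0,0.022,-0.046,0,0],
    [0,0.022,-0.046,0,0],
    [0,0.022,-0.046,0,0],
    [0,0.022,-0.046,0,0],
    [0,0.022,-0.046,0,0],
    [0,0.022,-0.046,0,0],
    [0,0.022,-0.046,0,0],
    [0,0.022,-0.046,0,0],
    [0,0.022,-0.046,0,0],
    [0,0.022,-0.046,0,0],
    [0,0.022,-0.046,0,0],
    [0,0.022,-0.046,0,0],
    [0,0.022,-0.046,0,0],
    [0,0.022,-0.046,0,0],
    [0,0.022,-0.046,0,0],
    [0,0.022,-0.046,0,0],
  ],
  newtons=30,
)

```text
t: 2.9
tool_pos: [0.5231, -0.1552, 0.2349]
tool_rot: [0.405, 3.101, 0.007]
contact_force: [1.5, 0.1, -0.4]
opening: -0.0002
```

step_arm(
  moves=[
    [0,0.02,-0.043,0,0],
    [0,0.02,-0.042,0,0],
    [0,0,0,0,0],
    [0,0,0,-0.04,0],
    [0,0,0,-0.04,0],
    [0,0,0,-0.03,0],
    [0,0,0,-0.02,0],
    [0,0,0,0,0],
    [0,0,0,0,0],
  ],
)

```text
t: 4.03
tool_pos: [0.5651, -0.2436, 0.1045]
tool_rot: [0.408, 3.096, 0.006]
contact_force: [-0.7, -0.5, 0.1]
opening: 0.0003
```

step_arm(
  moves=[
    [0,-0.002,0.004,-0.02,0],
    [0,0,0,-0.01,0],
    [0,0,0,0,0],
  ],
)

```text
t: 4.4
tool_pos: [0.5643, -0.2399, 0.0751]
tool_rot: [0.407, 3.093, 0.004]
contact_force: [-0.8, 0.2, -0.3]
opening: 0.0001
```

```bash
cat > v.py <<'E'
import sys
from station import ctrl
from fit import *
o=ctrl.get_obs(); print(o["t"],o["tool_pos"],o["tool_rot"],o["contact_force"]); s=np.load("s.npy")
for n in("top","side"):
    p=ctrl.get_image(n); im=p["color"][:,:,::-1].copy()
    im=cv2.resize(im,None,fx=3,fy=3,interpolation=cv2.INTER_NEAREST)
    q=proj(p,o["tool_pos"][None])[0]*3; cv2.circle(im,tuple(map(int,q)),4,(0,0,255),-1)
    cv2.polylines(im,[np.int32(np.round(proj(p,world(s,C,.062))*3))],True,(0,255,0),1)
    x,y=int(max(0,q[0]-250)),int(max(0,q[1]-250)); cv2.imwrite(f"pics/{sys.argv[1]}_{n}.png",im[y:y+500,x:x+500])
E
python3 v.py b
```

```text
4.4 [ 0.56425785 -0.23991308  0.0751246 ] [0.40733177 3.09250469 0.00400794] [-0.77618643  0.24188557 -0.26716441]
```

View pics/b_top.png

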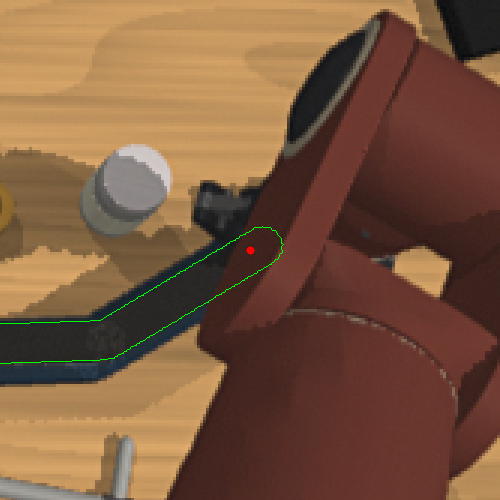

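View pics/b_side.png

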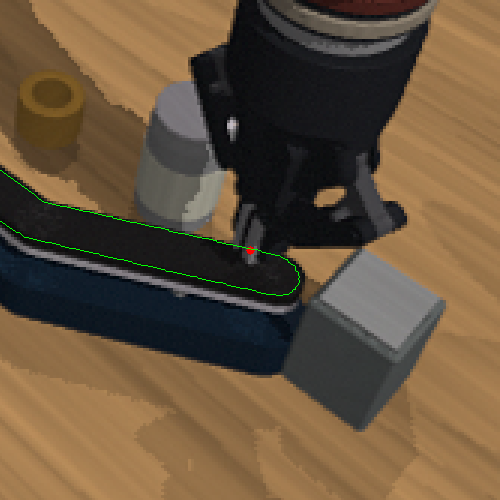

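The fingertips are over the strip end, at about (250,262) in the side crop, clear of the box. The tip dot and the tip itself agree to a few pixels. Now I descend gently and watch the force.

step_arm(
  moves=[
    [0,-0.001,0,-0.007,0],
    [0,0,0,-0.003,0],
    [0,0,0,0,0],
  ],
)

```text
t: 4.88
tool_pos: [0.5641, -0.2407, 0.0662]
tool_rot: [0.407, 3.09, 0.002]
contact_force: [-0.9, 0.3, -0.3]
opening: -0.0002
```

```bash
python3 -c "
from station import ctrl
o=ctrl.get_obs();print(o['tool_pos'],o['contact_force'])"
```

```text
[ 0.56414954 -0.24065659  0.06615849] [-0.93525997  0.32022488 -0.32051989]
```

step_arm(
  moves=[
    [0,0,0,-0.005,0],
    [0,0,0,-0.004,0],
    [0,0,0,0,0],
  ],
)

```text
t: 5.25
tool_pos: [0.5646, -0.2409, 0.0573]
tool_rot: [0.407, 3.089, 0.002]
contact_force: [-0.9, 0.0, 2.0]
opening: -0.0001
```

step_arm(
  moves=[
    [0,-0.001,0,-0.001,0],
    [0,0,0,0,0],
    [0,0,0,0,0],
  ],
)

```text
t: 5.62
tool_pos: [0.5642, -0.2411, 0.0572]
tool_rot: [0.407, 3.088, 0.001]
contact_force: [0.3, 1.2, 1.8]
opening: 0.0003
```

```bash
python3 v.py c
```

```text
5.625 [ 0.56424523 -0.24106249  0.05717981] [4.07049080e-01 3.08750291e+00 1.44161086e-03] [0.33394194 1.22153863 1.80133811]
```

View pics/c_side.png

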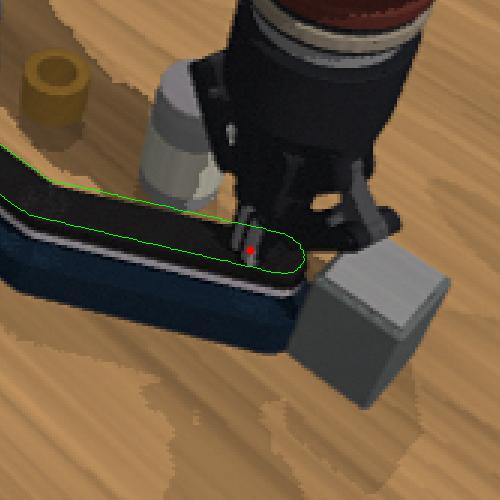

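step_arm(
  moves=[
    [0,-0.006,0.0095,0,0],
    [0,-0.006,0.0095,0,0],
    [0,-0.006,0.0095,0,0],
  ],
)

```text
t: 6.1
tool_pos: [0.5457, -0.2118, 0.0576]
tool_rot: [0.408, 3.086, -0.001]
contact_force: [0.4, -1.1, 1.4]
opening: -0.0
```

step_arm(
  moves=[
    [0,-0.006,0.0097,-0.001,0],
    [0,-0.006,0.0097,-0.0005,0],
    [0,-0.006,0.0097,-0.0005,0],
    [0,-0.006,0.0097,0,0],
  ],
)

```text
t: 6.6
tool_pos: [0.5202, -0.1703, 0.0561]
tool_rot: [0.406, 3.085, -0.002]
contact_force: [0.8, -1.2, 2.4]
opening: 0.0001
```

step_arm(
  moves=[
    [0,-0.006,0.0097,0,0],
    [0,-0.005,0.0085,0,0],
    [0,-0.003,0.006,-0.0003,0],
    [0,-0.001,0.009,-0.0003,0],
  ],
)

```text
t: 7.1
tool_pos: [0.5039, -0.1349, 0.0556]
tool_rot: [0.406, 3.084, -0.003]
contact_force: [-0.3, -1.4, 2.4]
opening: 0.0002
```

step_arm(
  moves=[
    [0,-0.0005,0.01,0,0],
    [0,-0.0005,0.01,0,0],
    [0,-0.0005,0.01,0,0],
    [0,-0.0005,0.01,0,0],
    [0,-0.0005,0.01,0,0],
  ],
)

```text
t: 7.72
tool_pos: [0.5011, -0.0815, 0.0555]
tool_rot: [0.406, 3.085, -0.003]
contact_force: [0.2, -1.8, 2.3]
opening: -0.0001
```

```bash
python3 v.py d
```

```text
7.725 [ 0.50112896 -0.08147319  0.05554575] [ 0.40632868  3.08505194 -0.00320869] [ 0.19729731 -1.82191802  2.33643449]
```

View pics/d_side.png

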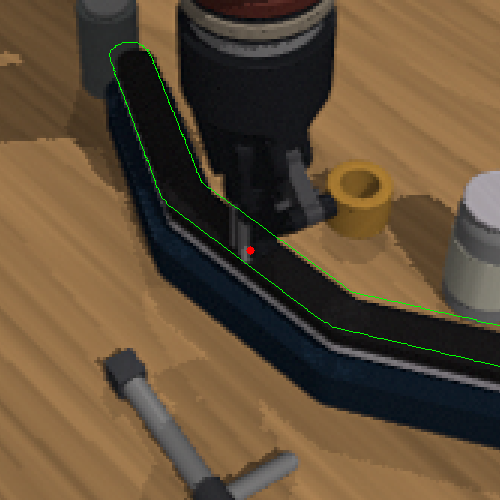

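The strip is evenly sunk and the tips are on it. The bush and the rest are clear. I go on.

step_arm(
  moves=[
    [0,-0.0005,0.01,0,0],
    [0,-0.0005,0.01,0,0],
    [0,-0.0005,0.01,0,0],
    [0,-0.0005,0.01,0,0],
    [0,0,0.01,0,0],
  ],
)

```text
t: 8.45
tool_pos: [0.4988, -0.0282, 0.0554]
tool_rot: [0.407, 3.086, -0.002]
contact_force: [-0.5, -1.0, 2.8]
opening: 0.0
```

step_arm(
  moves=[
    [0,0.001,0.008,0,0],
    [0,0.005,0.009,0,0],
    [0,0.005,0.009,0,0],
    [0,0.0045,0.009,0,0],
  ],
)

```text
t: 8.95
tool_pos: [0.5145, 0.0096, 0.055]
tool_rot: [0.406, 3.087, -0.002]
contact_force: [-1.3, -1.9, 2.6]
opening: 0.0001
```

step_arm(
  moves=[
    [0,0.005,0.009,0,0],
    [0,0.005,0.009,0,0],
    [0,0.005,0.009,0,0],
    [0,0.0045,0.009,0,0],
  ],
)

```text
t: 9.45
tool_pos: [0.5354, 0.0482, 0.0548]
tool_rot: [0.406, 3.088, -0.002]
contact_force: [-0.4, -1.3, 2.6]
opening: -0.0001
```

step_arm(
  moves=[
    [0,0.0045,0.009,0,0],
    [0,0.0045,0.009,0,0],
    [0,0.004,0.009,0,0],
    [0,0,0,0,0],
    [0,0,0,0,0],
  ],
)

```text
t: 10.07
tool_pos: [0.5498, 0.0782, 0.055]
tool_rot: [0.405, 3.088, -0.001]
contact_force: [-0.3, -1.5, 3.2]
opening: -0.0003
```

```bash
python3 v.py e
```

```text
10.075 [0.54979789 0.07824964 0.05497056] [ 4.05036248e-01  3.08751641e+00 -7.11402055e-04] [-0.32272611 -1.51648286  3.16554887]
```

View pics/e_side.png

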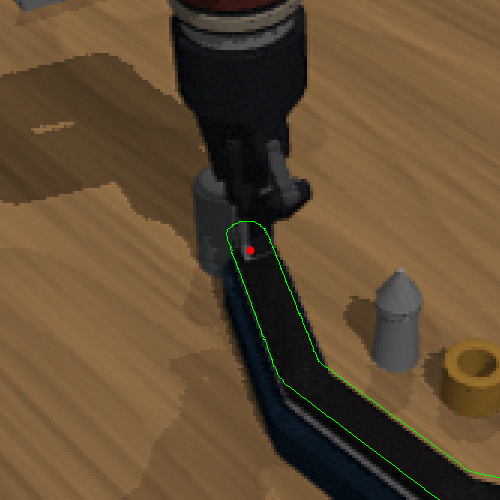

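The tips are at (248,255) in the crop, near the end beside the post, and the strip is still pressed. TCP is about 6 mm past mark6, within its 18 mm. Lifting off now.

step_arm(
  moves=[
    [0,0,0,0.005,0],
    [0,0,0,0.005,0],
    [0,0,0,0.01,0],
    [0,0,0,0.02,0],
    [0,0,0,0.04,0],
    [0,0,0,0.04,0],
    [0,0,0,0.04,0],
    [0,0,0,0,0],
    [0,0,0,0,0],
    [0,0,0,0,0],
  ],
)

```text
t: 11.42
tool_pos: [0.5455, 0.0775, 0.2194]
tool_rot: [0.409, 3.093, -0.0]
contact_force: [-0.6, 0.0, 0.8]
opening: 0.0001
```

```bash
cat > g.py <<'E'
from station import ctrl
from fit import *
o=ctrl.get_obs(); print(o["t"],o["tool_pos"],o["contact_force"],abs(o["dq"]).max()); s=np.load("s.npy")
P0={n:pickle.load(open(n+".pkl","rb")) for n in("top","side")}
for n in("top","side"):
    p=ctrl.get_image(n); im=p["color"][:,:,::-1].copy()
    d=cv2.absdiff(p["color"],P0[n]["color"]).max(2)
    im[(d>40)]=(0,0,255)
    cv2.polylines(im,[np.int32(np.round(proj(p,world(s,C,.062))))],True,(0,255,0),1)
    cv2.imwrite(f"pics/g_{n}.png",cv2.resize(im[140:345,200:470],None,fx=2.9,fy=2.9,interpolation=cv2.INTER_NEAREST))
E
python3 g.py
```

```text
11.425 [0.54551865 0.07750025 0.2194423 ] [-0.58426884  0.04449098  0.82274427] 0.020007107189724423
```

View pics/g_side.png

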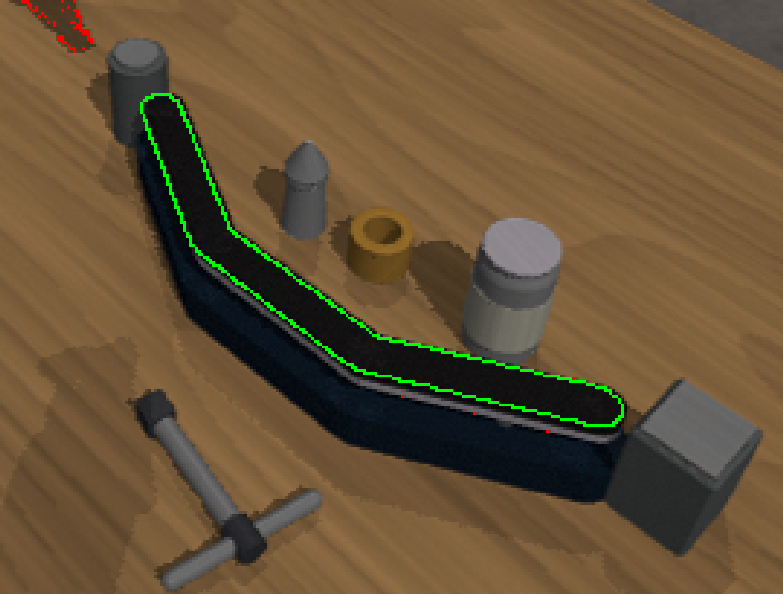

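View pics/g_top.png

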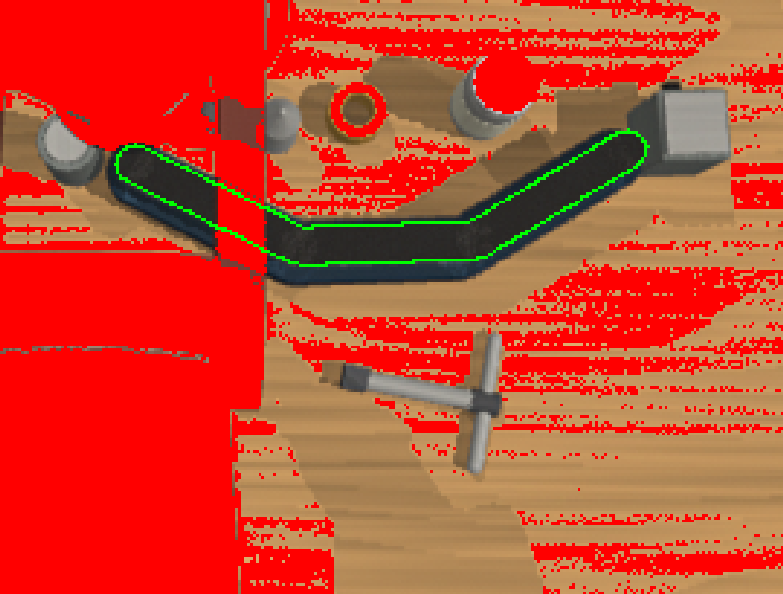

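In the side view the strip is back on its starting outline, and the tin, bush, centre and key show no change. The red areas in the top view are the arm and an exposure change.

```bash
python3 -c "
from station import ctrl
print(ctrl.finish_job())"
```

```text
the job is handed in; nothing more can be done
None
```

I pressed the strip with the closed fingertips at the end beside the square box and ran them round both bends to the end beside the round post. I then lifted straight off and handed the job in at about 11.5 s. No verdict was reported.

- **Pressing:** the fingertips were 4.4 to 7.2 mm below the rest height all the way. The measured upward force was 1.4 to 3.2 N, which at 0.35 N per mm agrees with that depth to within about 2 mm.
- **After lift-off:** the side camera shows the strip back on its starting outline. The chuck key, dead centre, bush and oil tin show no visible change from the first picture. The arm was clear at a height of 0.22 m.
- **Disagreements:** the side camera placed the sill about 4 mm away in y from the top camera's fit. The drawn fingertip point was also 2 to 4 pixels off the visible tip. Both are small against the 18 mm tolerance.
- **Top view:** it could not be compared at the end, because the arm covered part of it and the exposure had changed.

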